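Scan a jar of dried lemon

TASK

Take the tall narrow jar out from under the drying screens and stand it on the middle of the scanner's round stand, set down gently, with its label turned squarely to the scanner window. Once it stands there by itself, press the white key on top of the scanner fully down and let go, leaving the jar standing as it was. Keep the jar from tipping over and leave the other kitchen things where they are.

Things in the scene. Friction and masses are not known exactly. Their poses are not given: they have to be found in the camera images.
- jar: Tall narrow jar: straight cylinder, 56 mm diameter, 115 mm high, the top 20 mm a dark steel lid of the same width; clear, dried lemon inside; 0.2 to 0.4 kg. Origin at the centre of its underside, z up its axis, x from the axis out through the label's middle. Starts upright on the rack's bottom shelf, at its left or right place, label turned any way.
- jar_label (a point): Middle of the label, 28 mm from the jar's axis, 50 mm above its underside. The label is white paper with black bars, 50 mm wide round the curve, 22 to 78 mm up. A 10 mm white paper seal strip runs from its middle up over the lid's edge to the centre of the lid's top, so the label's side shows from above too.
- rack: Steel drying rack, fixed, open to the robot (-x side). Origin on the table, x to its back, y along its 370 mm width. Solid bottom shelf, top at 40 mm, x -115 to +130 mm, no lip. Posts 12 mm square, 290 mm high, at x -47 and +117, y +-178 mm. The jars stand at about x -68, y +-78 mm. Screens above: see rack_screen.
- rack_screen (a point): Middle of the lower mesh screen's front edge, on its underside (rack x -55, y 0, z 180 mm). Two screens, x -55 to +125 mm, full width, at z 180 to 196 and 268 to 284 mm. They reach over the back of the jars to about 13 mm from the axis, 25 mm above the tall lid: a gripper pointing straight down strikes them; tilted about 40 degrees, fingers reaching in from the robot's side, it passes.
- squat_jar: Bystander: low wide jar with a black lid, 76 mm in diameter, 86 mm high, at the other place of the rack's bottom shelf. Origin at the centre of its underside.
- scanner: Label scanner, fixed. Origin on the table under the round stand's centre; x from the stand to the scanner block, z up. Base plate 8 mm thick, x -60 to +155 mm, 110 mm wide. Grey block x 80 to 150 mm, 100 mm wide, top at 80 mm, with a dark window in its face to the stand. The label faces the window when the jar's x axis points along the scanner's x axis.
- stand (a point): Centre of the top of the round stand: a flat black disc, 90 mm diameter, its top 12 mm above the table, no rim.
- window (a point): Centre of the scanner window, 80 mm from the stand's centre and 48 mm above the table.
- key (a joint): Travel of the scan key in m: 0 up, 0.006 fully down; it goes straight down against a spring, about 5 N at the bottom, and springs back.
- key_top (a point): Centre of the top of the white round scan key (32 mm in diameter) in a black housing in the middle of the block's top, 115 mm from the stand's centre; it is pressed from above.
- bowl: Bystander: steel bowl with three fruits, 124 mm wide, 55 mm high, on the table. Origin at the centre of its underside.
- spatula: Bystander: spatula 150 mm long, lying flat on the table.
- steel_cup: Bystander: steel cup 72 mm wide, 85 mm high, on the table. Origin at the centre of its underside.

How it is judged:
By the outcome, as a careful person would: the job done as asked, in the order asked, and still so for the second after the job is handed in, with the robot touching nothing.
It also fails if it takes over 67 s, if anything falls off the work surface, if the arm or the gripper's body presses on something with over 40 N, if the wrist force passes 120 N, or if a joint passes its speed limit or range.

ROBOT

A 6-joint arm with a two-finger parallel gripper is mounted at the origin on the work surface. World frame = base frame: x ahead of the robot, y to its left, z up, the work surface at z = 0. Lengths are in m, angles in rad, forces in N, time in s.
With the tool pointing down it reaches from about 0.325 to 0.75 m from the base axis. Payload 7.6 kg.
Tool frame: the origin (TCP) lies midway between the tips of the shut fingers; the grasp point (between the pads) lies arm.grip_point_offset behind it (arm.grip_point_offset is the distance from the TCP to the grasp point, in m); z points along the fingers, y is the direction in which the jaws open and shut (so a half turn about z gives the same grasp; the last joint's range is limited). The gripper opens to 85 mm and grips with 20 to 120 N. Pads are 22 mm wide; open, the fingers measure 114 mm over their backs; the gripper's body (76 mm by 85 mm) begins 54 mm behind the grasp point. The pads swing forward as they close: fully open they stand 13 mm farther back than shut.
Start: joints at [1.155, 0.052, 1.401, -0, 1.689, -0.07], TCP at [0.178, 0.494, 0.231] pointing down, gripper open.
Joint ranges: [-2.9, 2.9], [-0.91, 2.17], [0.12, 2.37], [-1.06, 4.2], [0.26, 2.73], [-2.93, 2.93]. Speed limits (rad/s): [2.57, 2.57, 3.01, 3.14, 3.14, 3.14].

INTERFACE

Orientations are given as a rotation vector (axis times angle).
In Python, from bench import status, cams, job, arm gives the robot as it stands.
- The arm moves only by the tool carry_out, never from a script. Its argument "plan" is a list of rows, each a list of 6 numbers: the shift along the tool's x, y, z in units of 30 mm (1.0 is 30 mm), then the turn, a rotation vector about the tool's x, y, z in units of 10 degrees (1.0 is 10 degrees). In form: [[dx, dy, dz, rx, ry, rz], ...]. A call has exactly 10 rows; each row shifts and turns the pose as measured when the row begins, along the tool's axes as they then stand; what a row does not reach is not made up. A row lasts 1/8 s, in which the tool goes at most 62.5 mm and 10.7 degrees, less where a joint would pass 70% of its speed; a pose out of reach is approached as far as the arm can. A call is refused whole if a number of a shift passes 1 or a number of a turn 1, either way. A call with a gripper value outside its range is refused whole. "gripper" is the closure, from 0 (fully open) to 1 (shut), set as the call begins (left out, the last holds). The fingers move at their own pace and stop on an object; the grip force is fixed at half the most. Time passes only in rows, so rows that do not move let the fingers close, or fill a call up. It gives the time, the measured TCP pose, the force and the opening at its end, in the units of the state.
- status.get_obs(): the state, without advancing time (a new reading comes with each control period).
- cams.grab_frame(name): name is "side" or "top" or "wrist"; returns (picture, depth): 400x640x3 uint8, blue, green, red; 400x640 float32, m along the optical axis (not along the pixel's ray), 0 where there is no reading.
- cams.calibration(name): a dict with "mtx" (3x3 intrinsics, pixels), "extrinsics" (4x4, takes a point from camera to world coordinates). Camera axes: x right, y up, looking along -z (the intrinsics and any distortion apply to the point x, -y, -z); pixel columns grow to the right and rows downward; lengths in m; the calibration is good to about 2 mm. A picture is of the moment at which its call begins: read the wrist's pose just before it. calibration takes no time and is no camera call; for the wrist camera it gives the pose at the moment of the call.
- job.job_done(): hands the job in, once; it reports no verdict.
The state is a dict: "clock": time; "qpos": joint angles; "joint_vel": joint speeds; "effort": joint torques, N m; "position": TCP position; "eef_rot": TCP orientation; "contact_force": force on the tool from outside, world axes, zero at the start; "ft_torque": the same for the moment, N m; "grip_width": finger opening in m.
Only numpy, scipy, OpenCV 4.12 (cv2) and the standard library are available. Lean on these libraries where they do the work, as an engineer would, in place of code of your own. Each camera call takes 0.05 s, during which the arm holds its last target.

## Working session

There is one attempt and no reset: what is moved stays moved. The work goes in short steps, Python scripts to look and compute and a tool call to move; the robot and the scene stay as the last step left them, time stands still between calls to the robot, and variables do not carry over. Pictures are saved under pics/ and viewed, and the job is handed in when it is done.

Besides the shell and the picture viewer there is one more tool, called as name([rows], argument=value, ...), one row to a line, values as JSON. carry_out: Moves the arm, as the interface text tells. Its arguments: {"type":"object","properties":{"plan":{"type":"array"},"gripper":{"type":"number"}},"required":["plan"]}

```bash
mkdir -p pics; ls
python3 - <<'E'
from bench import status,cams,job,arm
import cv2,numpy as np
print({k:np.round(v,3) for k,v in status.get_obs().items()}, arm.grip_point_offset, dir(arm))
for n in ["side","top","wrist"]:
    c=cams.calibration(n); p,d=cams.grab_frame(n)
    cv2.imwrite(f"pics/{n}0.png",p); np.savez(f"pics/{n}0.npz",p=p,d=d,m=c["mtx"],e=c["extrinsics"])
    print(n,[ (k,np.round(v,3).tolist()) for k,v in c.items()])
E
```

```text
pics
{'clock': np.float64(0.0), 'qpos': array([ 1.155,  0.053,  1.402,  0.   ,  1.689, -0.07 ]), 'joint_vel': array([-0.001,  0.   , -0.001, -0.002, -0.   , -0.001]), 'effort': array([-2.0000e-03, -3.8167e+01, -3.6019e+01, -0.0000e+00,  6.0000e-03,
        0.0000e+00]), 'position': array([0.178, 0.494, 0.23 ]), 'eef_rot': array([-5.400e-01, -3.094e+00,  2.000e-03]), 'contact_force': array([ 0.242, -1.051, -0.532]), 'ft_torque': array([ 0.042, -0.007,  0.024]), 'grip_width': np.float64(0.085)} 0.0187 ['PlanningError', '__class__', '__delattr__', '__dict__', '__dir__', '__doc__', '__eq__', '__format__', '__ge__', '__getattribute__', '__getstate__', '__gt__', '__hash__', '__init__', '__init_subclass__', '__le__', '__lt__', '__module__', '__ne__', '__new__', '__reduce__', '__reduce_ex__', '__repr__', '__setattr__', '__sizeof__', '__str__', '__subclasshook__', '__weakref__', 'grip_point_offset']
side [('mtx', [[417.827, 0.0, 320.283], [0.0, 417.827, 202.457], [0.0, 0.0, 1.0]]), ('extrinsics', [[0.93, 0.231, -0.285, 0.195], [-0.366, 0.556, -0.746, -0.994], [-0.014, 0.798, 0.602, 0.894], [0.0, 0.0, 0.0, 1.0]])]
top [('mtx', [[441.528, 0.0, 321.761], [0.0, 441.528, 198.108], [0.0, 0.0, 1.0]]), ('extrinsics', [[0.001, 0.994, -0.11, 0.464], [-1.0, 0.004, 0.027, -0.043], [0.027, 0.11, 0.994, 1.249], [0.0, 0.0, 0.0, 1.0]])]
wrist [('mtx', [[317.223, 0.0, 320.362], [0.0, 317.223, 204.275], [0.0, 0.0, 1.0]]), ('extrinsics', [[0.338, -0.898, -0.282, 0.106], [0.941, 0.322, 0.103, 0.521], [-0.002, -0.301, 0.954, 0.374], [0.0, 0.0, 0.0, 1.0]])]
```

View pics/side0.png

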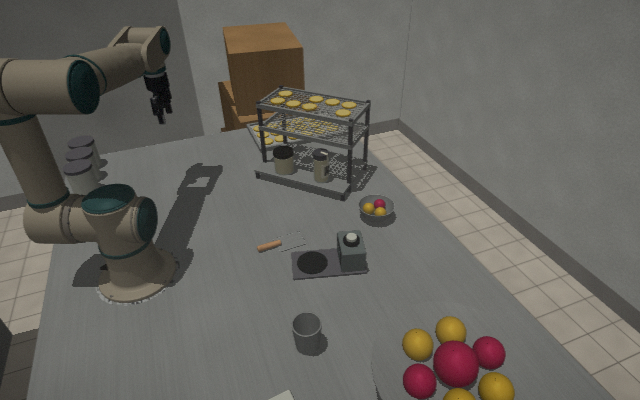

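View pics/top0.png

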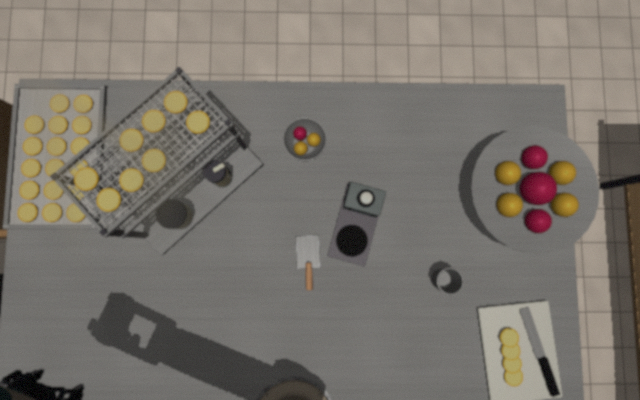

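View pics/wrist0.png

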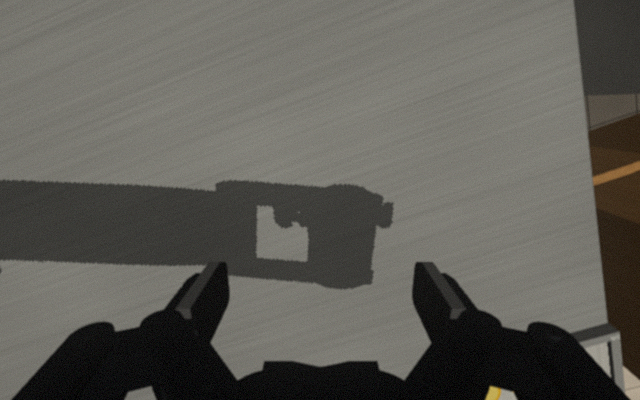

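The side view shows the tall jar at (321,165) and the squat jar at (284,160). The top view shows the tall jar's lid at (216,172) with a white strip, the stand at (352,240), and the key at (366,198). I'll zoom in next.

```bash
cat > h.py <<'E'
import numpy as np,cv2
from scipy.spatial.transform import Rotation as R
def ray(m,e,u,v):
    d=np.array([(u-m[0,2])/m[0,0],-(v-m[1,2])/m[1,1],-1.0]); return e[:3,3],e[:3,:3]@d
def atz(m,e,u,v,z):
    o,d=ray(m,e,u,v); t=(z-o[2])/d[2]; return o+t*d
def atd(m,e,u,v,dep):
    o,d=ray(m,e,u,v); return o+dep*d
def proj(m,e,P):
    P=np.atleast_2d(P); c=(P-e[:3,3])@e[:3,:3]; return np.c_[m[0,0]*c[:,0]/-c[:,2]+m[0,2], m[1,1]*c[:,1]/c[:,2]+m[1,2]]
def cloud(m,e,d):
    v,u=np.mgrid[:d.shape[0],:d.shape[1]]
    c=np.stack([(u-m[0,2])/m[0,0]*d,-(v-m[1,2])/m[1,1]*d,-d],-1)
    return c@e[:3,:3].T+e[:3,3]
def load(n):
    f=np.load(f"pics/{n}.npz"); return f["p"],f["d"],f["m"],f["e"]
E
python3 - <<'E'
from h import *
p,d,m,e=load("top0")
a=cv2.resize(p[60:260,50:270],None,fx=3.6,fy=3,interpolation=cv2.INTER_CUBIC)
a=cv2.resize(p[140:220,150:270],None,fx=6,fy=6,interpolation=cv2.INTER_CUBIC)
cv2.imwrite("pics/topz.png",cv2.convertScaleAbs(a,alpha=1.8))
b=cv2.resize(p[170:275,310:400],None,fx=5.5,fy=5.5,interpolation=cv2.INTER_CUBIC)
cv2.imwrite("pics/topz2.png",cv2.convertScaleAbs(b,alpha=1.8))
p2,d2,m2,e2=load("side0")
a=cv2.resize(p2[85:200,245:380],None,fx=5,fy=5,interpolation=cv2.INTER_CUBIC)
cv2.imwrite("pics/sidez.png",cv2.convertScaleAbs(a,alpha=1.8))
# depths
for (u,v) in [(216,172),(172,213),(352,240),(366,198),(304,139),(448,280),(308,265)]:
    print(u,v,np.round(atd(m,e,u,v,d[v,u]),3))
E
```

```text
216 172 [0.649 0.191 0.157]
172 213 [0.549 0.307 0.122]
352 240 [ 0.484 -0.161  0.008]
366 198 [ 0.592 -0.189  0.104]
304 139 [ 0.773 -0.025  0.003]
448 280 [ 0.373 -0.43   0.005]
308 265 [ 0.415 -0.038  0.017]
```

View pics/topz.png

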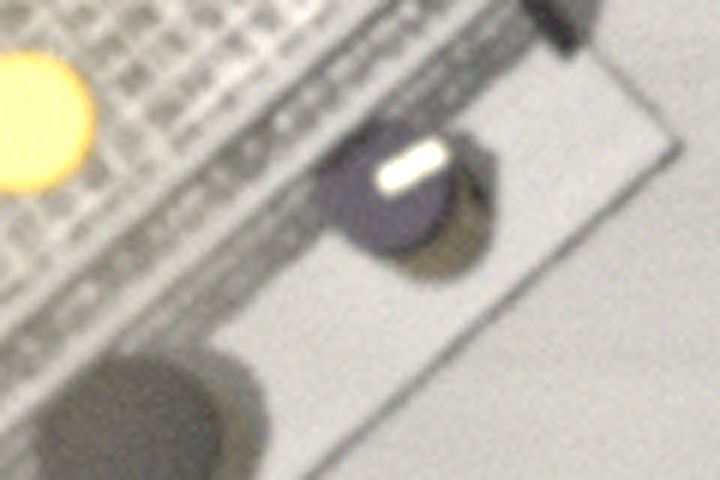

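View pics/topz2.png

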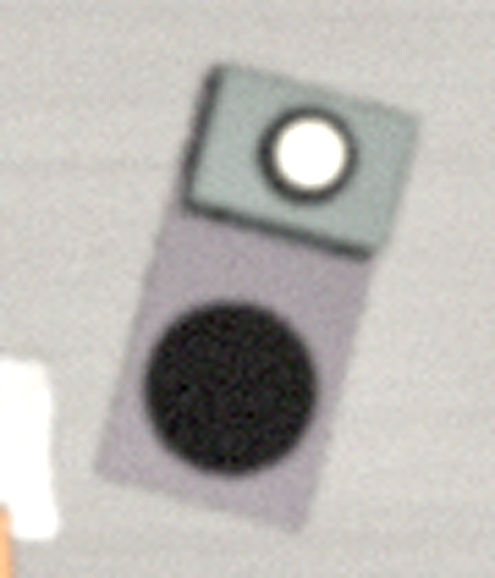

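View pics/sidez.png

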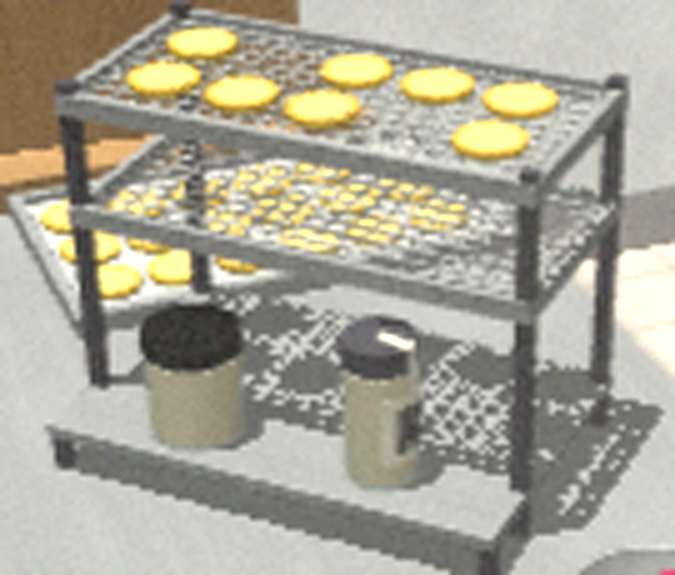

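Run:
```python
from h import *
p,d,m,e=load("top0"); p2,d2,m2,e2=load("side0")
g=lambda x,y:(150+(x+.5)/6-.5,140+(y+.5)/6-.5)
c=atz(m,e,*g(388,188),.155); s0=atz(m,e,*g(385,183),.155); s1=atz(m,e,*g(440,150),.155)
print("lid c",c,"strip",s0,s1, "yaw",np.degrees(np.arctan2(*(s1-s0)[1::-1])), np.degrees(np.arctan2(*(s1-c)[1::-1])))
A=atz(m,e,*g(680,148),.04);B=atz(m,e,*g(305,480),.04); v=A-B; print("front edge",A,B,"rack yaw(y dir)",np.degrees(np.arctan2(v[1],v[0]))+90)
# dark disc segmentation
k=lambda n,x0,y0: None
hsv=p.astype(int).sum(2)
mask=((hsv<120)).astype(np.uint8); mask[:215]=0;mask[265:]=0;mask[:,:330]=0;mask[:,375:]=0
n,l,st,ce=cv2.connectedComponentsWithStats(mask); i=1+st[1:,4].argmax(); print(st[i],ce[i]); S=atz(m,e,*ce[i],.012)
mask=(p.min(2)>170).astype(np.uint8); mask[:185]=0;mask[212:]=0;mask[:,:352]=0;mask[:,385:]=0
n,l,st,ce2=cv2.connectedComponentsWithStats(mask); j=1+st[1:,4].argmax(); print(st[j],ce2[j])
for z in (.085,.09,.095,.1):
    K=atz(m,e,*ce2[j],z); w=K-S; print(z,K,"stand",S,np.hypot(*w[:2]),np.degrees(np.arctan2(w[1],w[0])))
# from side view
print("depth key", [np.round(atd(m,e,u,v,d[v,u]),3) for u,v in [(366,197),(367,199),(355,190),(380,207),(352,222),(345,245)]])
C=cloud(m2,e2,d2)
for nme,(u,v) in dict(disc=(312,262),key=(351,239),lid=(320,156),block=(340,250)).items(): print(nme,np.round(C[v,u],3))
print("proj lid c side",proj(m2,e2,[c,S]), proj(m2,e2,atz(m,e,*ce2[j],.093)))
```

```text
lid c [0.65246622 0.1963439  0.155     ] strip [0.65456447 0.19764286 0.155     ] [0.66863495 0.17526714 0.155     ] yaw -57.83718041481653 -52.50692362093924
front edge [0.69182084 0.0880519  0.04      ] [0.53793102 0.25509155 0.04      ] rack yaw(y dir) 42.65366404405013
[337 226  30  30 713] [351.49509116 240.20897616]
[364 199   1   1   1] [364. 199.]
0.085 [ 0.59131524 -0.18630087  0.085     ] stand [ 0.48327202 -0.1591936   0.012     ] 0.1113918343280367 -14.084379546989004
0.09 [ 0.59076772 -0.18568379  0.09      ] stand [ 0.48327202 -0.1591936   0.012     ] 0.11071159042675917 -13.843581347279471
0.095 [ 0.59022021 -0.18506672  0.095     ] stand [ 0.48327202 -0.1591936   0.012     ] 0.11003332616756781 -13.599810154818098
0.1 [ 0.58967269 -0.18444964  0.1       ] stand [ 0.48327202 -0.1591936   0.012     ] 0.10935707838540837 -13.353019559772825
depth key [array([ 0.595, -0.19 ,  0.097]), array([ 0.589, -0.192,  0.103]), array([ 0.616, -0.163,  0.078]), array([ 0.571, -0.23 ,  0.075]), array([ 0.534, -0.161,  0.007]), array([ 0.47 , -0.141,  0.009])]
disc [ 0.483 -0.161  0.01 ]
key [ 0.587 -0.203  0.101]
lid [0.643 0.176 0.152]
block [ 0.555 -0.202  0.069]
proj lid c side [[320.35218004 151.88793538]
 [311.83821938 261.22848907]] [[349.2835984  236.96735095]]
```

```bash
cat >> h.py <<'E'
def toolR(h,tilt,ysign=-1):
    """heading h (deg), tilt from vertical (deg); y = 90deg right of heading if ysign=-1"""
    h,t=np.radians([h,tilt]); z=np.array([np.cos(h)*np.sin(t),np.sin(h)*np.sin(t),-np.cos(t)])
    y=ysign*np.array([-np.sin(h),np.cos(h),0]); return np.c_[np.cross(y,z),y,z]
def plan(p0,R0,p1,R1,n):
    """n rows; straight line, constant rotation"""
    rv=R.from_matrix(R0.T@R1).as_rotvec(); rows=[]
    for i in range(n):
        Ri=R0@R.from_rotvec(rv*i/n).as_matrix()
        rows.append(np.r_[Ri.T@(p1-p0)/n/.03, np.degrees(rv)/n/10])
    rows=np.round(rows,2); print("maxabs",np.abs(rows).max()); print(rows.tolist())
    return rows
def cur():
    from bench import status
    o=status.get_obs(); print("clk %.2f"%o["clock"],"pos",np.round(o["position"],4),"q",np.round(o["qpos"],3),"F",np.round(o["contact_force"],1),"w",round(float(o["grip_width"]),4))
    return np.array(o["position"]),R.from_rotvec(o["eef_rot"]).as_matrix()
E
python3 - <<'E'
from h import *
p,d,m,e=load("top0")
mask=(p.min(2)>130).astype(np.uint8); mask[:185]=0;mask[212:]=0;mask[:,:352]=0;mask[:,385:]=0
n,l,st,ce2=cv2.connectedComponentsWithStats(mask); j=1+st[1:,4].argmax(); print(st[j],ce2[j])
S=np.array([.4833,-.1592,.012])
for z in (.09,.095,.1):
    K=atz(m,e,*ce2[j],z); w=K-S; print(z,K,np.hypot(*w[:2]),np.degrees(np.arctan2(w[1],w[0])))
p0,R0=cur()
R1=toolR(42.7,40); p1=np.array([.652,.196,.12])+(.023-.15)*R1[:,2]
plan(p0,R0,p1,R1,20)
E
```

```text
[361 193  11  10  88] [366.  197.5]
0.09 [ 0.59478941 -0.19103534  0.09      ] 0.11594557963219097 -15.93647274813645
0.095 [ 0.59422455 -0.19039517  0.095     ] 0.11522757382140732 -15.707510553621557
0.1 [ 0.59365968 -0.18975501  0.1       ] 0.11451143115718597 -15.475680806411894
clk 0.15 pos [0.1778 0.4937 0.2307] q [ 1.155  0.053  1.401 -0.     1.689 -0.07 ] F [ 0.  -0.5 -0.4] w 0.0853
maxabs 0.91
[[-0.85, -0.32, 0.02, -0.2, 0.12, 0.56], [-0.88, -0.24, -0.01, -0.2, 0.12, 0.56], [-0.89, -0.15, -0.03, -0.2, 0.12, 0.56], [-0.9, -0.06, -0.06, -0.2, 0.12, 0.56], [-0.9, 0.03, -0.08, -0.2, 0.12, 0.56], [-0.89, 0.12, -0.09, -0.2, 0.12, 0.56], [-0.88, 0.21, -0.11, -0.2, 0.12, 0.56], [-0.85, 0.3, -0.11, -0.2, 0.12, 0.56], [-0.81, 0.39, -0.12, -0.2, 0.12, 0.56], [-0.77, 0.47, -0.12, -0.2, 0.12, 0.56], [-0.72, 0.54, -0.12, -0.2, 0.12, 0.56], [-0.66, 0.62, -0.11, -0.2, 0.12, 0.56], [-0.59, 0.68, -0.1, -0.2, 0.12, 0.56], [-0.52, 0.74, -0.09, -0.2, 0.12, 0.56], [-0.44, 0.79, -0.07, -0.2, 0.12, 0.56], [-0.36, 0.83, -0.05, -0.2, 0.12, 0.56], [-0.28, 0.86, -0.03, -0.2, 0.12, 0.56], [-0.19, 0.89, -0.01, -0.2, 0.12, 0.56], [-0.11, 0.9, 0.02, -0.2, 0.12, 0.56], [-0.02, 0.91, 0.05, -0.2, 0.12, 0.56]]
```

carry_out([
  [-0.85, -0.32, 0.02, -0.2, 0.12, 0.56],
  [-0.88, -0.24, -0.01, -0.2, 0.12, 0.56],
  [-0.89, -0.15, -0.03, -0.2, 0.12, 0.56],
  [-0.9, -0.06, -0.06, -0.2, 0.12, 0.56],
  [-0.9, 0.03, -0.08, -0.2, 0.12, 0.56],
  [-0.89, 0.12, -0.09, -0.2, 0.12, 0.56],
  [-0.88, 0.21, -0.11, -0.2, 0.12, 0.56],
  [-0.85, 0.3, -0.11, -0.2, 0.12, 0.56],
  [-0.81, 0.39, -0.12, -0.2, 0.12, 0.56],
  [-0.77, 0.47, -0.12, -0.2, 0.12, 0.56],
], gripper=0)

```text
clock: 1.4
position: [0.3865, 0.3088, 0.2206]
eef_rot: [-1.86, -2.286, -0.551]
contact_force: [0.5, 0.1, -0.4]
grip_width: 0.0855
```

Run:
```python
from h import *
p0,R0=cur()
R1=toolR(42.7,40); p1=np.array([.652,.196,.12])+(.023-.15)*R1[:,2]
plan(p0,R0,p1,R1,12)
```

```text
clk 1.40 pos [0.3865 0.3088 0.2206] q [ 0.437 -0.275  1.766  0.293  1.381  0.216] F [ 0.5  0.1 -0.4] w 0.0855
maxabs 0.74
[[-0.56, 0.47, -0.1, -0.17, 0.11, 0.45], [-0.52, 0.52, -0.09, -0.17, 0.11, 0.45], [-0.47, 0.56, -0.09, -0.17, 0.11, 0.45], [-0.43, 0.6, -0.08, -0.17, 0.11, 0.45], [-0.38, 0.63, -0.07, -0.17, 0.11, 0.45], [-0.32, 0.66, -0.05, -0.17, 0.11, 0.45], [-0.27, 0.69, -0.04, -0.17, 0.11, 0.45], [-0.21, 0.71, -0.03, -0.17, 0.11, 0.45], [-0.16, 0.72, -0.01, -0.17, 0.11, 0.45], [-0.1, 0.73, 0.01, -0.17, 0.11, 0.45], [-0.04, 0.74, 0.03, -0.17, 0.11, 0.45], [0.02, 0.74, 0.05, -0.17, 0.11, 0.45]]
```

carry_out([
  [-0.67, 0.56, -0.12, -0.2, 0.13, 0.54],
  [-0.62, 0.62, -0.11, -0.2, 0.13, 0.54],
  [-0.56, 0.68, -0.1, -0.2, 0.13, 0.54],
  [-0.5, 0.73, -0.09, -0.2, 0.13, 0.54],
  [-0.43, 0.77, -0.07, -0.2, 0.13, 0.54],
  [-0.36, 0.81, -0.06, -0.2, 0.13, 0.54],
  [-0.29, 0.84, -0.04, -0.2, 0.13, 0.54],
  [-0.21, 0.86, -0.02, -0.2, 0.13, 0.54],
  [-0.13, 0.88, 0.01, -0.2, 0.13, 0.54],
  [-0.05, 0.89, 0.04, -0.2, 0.13, 0.54],
])

```text
clock: 2.65
position: [0.5883, 0.1222, 0.2093]
eef_rot: [-2.562, -0.953, -0.939]
contact_force: [0.7, 0.7, -0.1]
grip_width: 0.0853
```

```bash
cat >> h.py <<'E'
def shot(n,name):
    from bench import cams
    c=cams.calibration(n); p,d=cams.grab_frame(n); cv2.imwrite(f"pics/{name}.png",p)
    np.savez(f"pics/{name}.npz",p=p,d=d,m=c["mtx"],e=c["extrinsics"]); return p,d,c["mtx"],c["extrinsics"]
E
python3 - <<'E'
from h import *
p0,R0=cur(); p,d,m,e=shot("wrist","w1")
R1=toolR(42.7,40); p1=np.array([.652,.196,.12])+(.023-.15)*R1[:,2]
print(p1, (R0.T@R1).round(2).tolist())
print(proj(m,e,[.652,.196,.155]))
E
```

```text
clk 2.65 pos [0.5883 0.1222 0.2093] q [-0.079 -0.109  1.737  0.568  1.056  0.611] F [ 0.7  0.7 -0.1] w 0.0853
[0.59200596 0.1406391  0.21728764] [[1.0, 0.03, -0.01], [-0.03, 1.0, -0.01], [0.01, 0.01, 1.0]]
[[303.86839083 157.59273948]]
```

View pics/w1.png

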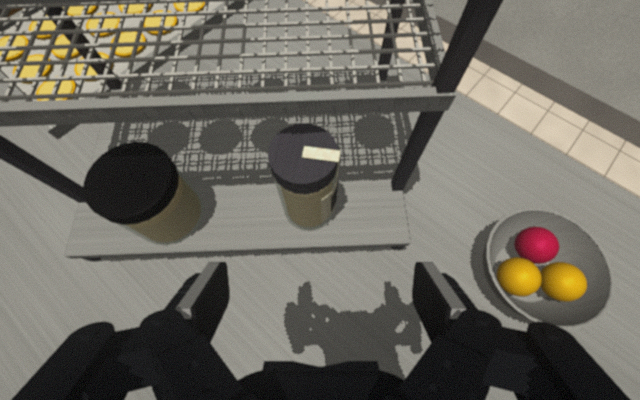

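The wrist view shows the lid centred near (304,157), with the strip running right to (340,156). The screen's front edge lies just behind it, and the squat jar is at left (130,180). I'll refine these.

Run:
```python
from h import *
p,d,m,e=load("w1")
a=cv2.resize(p[90:240,240:370],None,fx=4,fy=4,interpolation=cv2.INTER_CUBIC)
# overlay model
def draw(c,yaw,img):
    t=np.linspace(0,2*np.pi,200)
    for z,col in((.155,(0,255,0)),(.135,(255,255,0)),(.04,(0,0,255))):
        P=np.c_[c[0]+.028*np.cos(t),c[1]+.028*np.sin(t),0*t+z]; q=(proj(m,e,P)-[240,90]+.5)*4-.5
        cv2.polylines(img,[q.round().astype(int)],True,col,1)
    y=np.radians(yaw); P=np.array([[*c,.155],[c[0]+.028*np.cos(y),c[1]+.028*np.sin(y),.155]]); q=((proj(m,e,P)-[240,90]+.5)*4-.5).astype(int)
    cv2.line(img,q[0],q[1],(0,0,255),1)
b=a.copy(); draw((.652,.196),-55,b)
cv2.imwrite("pics/w1z.png",np.hstack([cv2.convertScaleAbs(a,alpha=1.6)[:, :400],b[:, :400]]))
C=cloud(m,e,d)
print("lid",C[165,295],C[150,290]); 
A=atz(m,e,68,257,.04);B=atz(m,e,409,248,.04);print("shelf edge",A,B,np.degrees(np.arctan2(*(B-A)[1::-1]))+90,(A+B)/2)
A=atz(m,e,0,124,.18);B=atz(m,e,450,110,.18);print("screen",A,B,np.degrees(np.arctan2(*(B-A)[1::-1]))+90)
# strip
msk=(p.min(2)>150).astype(np.uint8); msk[:140]=0;msk[170:]=0;msk[:,:290]=0;msk[:,350:]=0
v,u=np.nonzero(msk); P=np.array([atz(m,e,x,y,.155) for x,y in zip(u,v)])[:,:2]
mu=P.mean(0);w,V=np.linalg.eigh(np.cov((P-mu).T)); print("strip",len(u),mu,np.degrees(np.arctan2(V[1,1],V[0,1])),np.sqrt(w*12))
```

```text
lid [0.64260631 0.19671861 0.15505261] [0.65030327 0.20934533 0.15424614]
shelf edge [0.44616948 0.35556447 0.04      ] [0.69001592 0.08898552 0.04      ] 42.449937821090664 [0.5680927  0.22227499 0.04      ]
screen [0.51769687 0.37239421 0.18      ] [0.74171791 0.13047999 0.18      ] 42.800766522894065
strip 397 [0.66349204 0.18837969] 122.1856905741196 [0.00989089 0.02850987]
```

View pics/w1z.png

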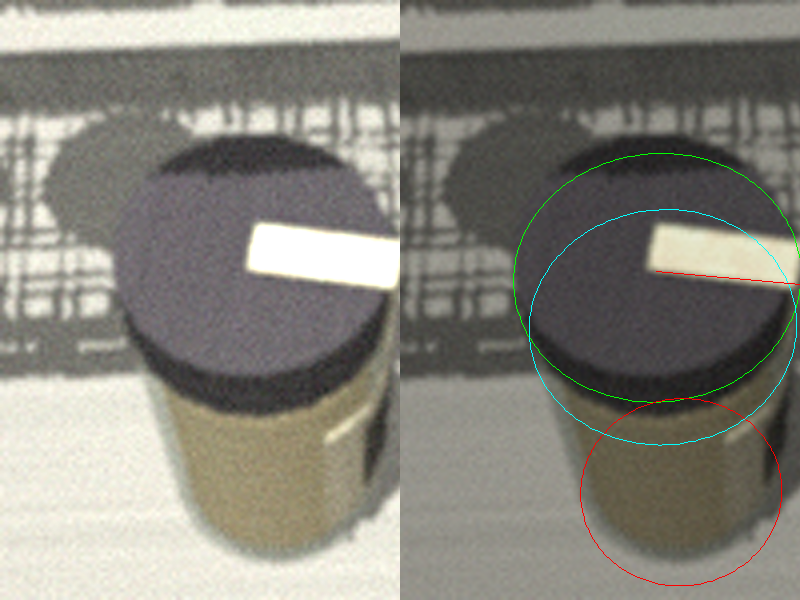

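Run:
```python
from h import *
p0,R0=cur()
R1=toolR(42.6,40); p1=np.array([.656,.200,.122])+(.023-.09)*R1[:,2]
plan(p0,R0,p1,R1,5)
```

```text
clk 2.70 pos [0.5895 0.1204 0.2086] q [-0.081 -0.106  1.736  0.568  1.054  0.613] F [-0.5 -1.5 -0.6] w 0.0852
maxabs 0.44
[[0.15, -0.1, 0.44, 0.02, -0.01, -0.04], [0.15, -0.1, 0.44, 0.02, -0.01, -0.04], [0.15, -0.1, 0.44, 0.02, -0.01, -0.04], [0.15, -0.09, 0.44, 0.02, -0.01, -0.04], [0.15, -0.09, 0.44, 0.02, -0.01, -0.04]]
```

carry_out([
  [0.15, -0.1, 0.44, 0.02, -0.01, -0.04],
  [0.15, -0.1, 0.44, 0.02, -0.01, -0.04],
  [0.15, -0.1, 0.44, 0.02, -0.01, -0.04],
  [0.15, -0.09, 0.44, 0.02, -0.01, -0.04],
  [0.15, -0.09, 0.44, 0.02, -0.01, -0.04],
  [0, 0, 0, 0, 0, 0],
  [0, 0, 0, 0, 0, 0],
  [0, 0, 0, 0, 0, 0],
  [0, 0, 0, 0, 0, 0],
  [0, 0, 0, 0, 0, 0],
])

```text
clock: 3.95
position: [0.6254, 0.1766, 0.17]
eef_rot: [-2.544, -1.011, -0.922]
contact_force: [0.1, 0.6, 0.6]
grip_width: 0.0855
```

Run:
```python
from h import *
p0,R0=cur()
R1=toolR(42.6,40); p1=np.array([.656,.200,.122])+(.023)*R1[:,2]
plan(p0,R0,p1,R1,5)
p,d,m,e=shot("wrist","w2")
msk=(p.min(2)>150).astype(np.uint8)
n,l,st,ce=cv2.connectedComponentsWithStats(msk)
c=proj(m,e,[.6635,.1884,.155])[0]; print(c)
i=1+np.argmin(np.hypot(*(ce[1:]-c).T)+1e3*(st[1:,4]<100)); print(st[i]); v,u=np.nonzero(l==i)
P=np.array([atz(m,e,x,y,.155) for x,y in zip(u,v)])[:,:2]
mu=P.mean(0);w,V=np.linalg.eigh(np.cov((P-mu).T)); print("strip",len(u),mu,np.degrees(np.arctan2(V[1,1],V[0,1])),np.sqrt(w*12))
```

```text
clk 3.95 pos [0.6254 0.1766 0.17  ] q [0.033 0.055 1.654 0.549 0.95  0.634] F [0.1 0.6 0.6] w 0.0855
maxabs 0.56
[[-0.01, 0.03, 0.56, -0.01, 0.0, 0.01], [-0.01, 0.03, 0.56, -0.01, 0.0, 0.01], [-0.01, 0.03, 0.56, -0.01, 0.0, 0.01], [-0.01, 0.03, 0.56, -0.01, 0.0, 0.01], [-0.01, 0.02, 0.56, -0.01, 0.0, 0.01]]
[350.90940832 210.75917881]
[326 200  98  30 946]
strip 946 [0.66519146 0.18424174] 118.66265584265719 [0.01023881 0.04504954]
```

View pics/w2.png

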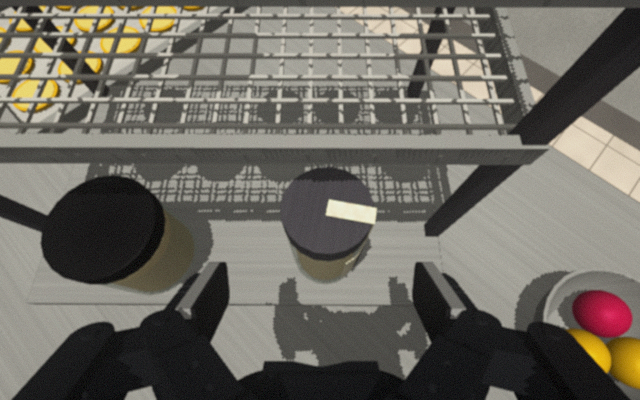

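Run:
```python
from h import *
p,d,m,e=load("w2")
msk=(p.min(2)>150).astype(np.uint8); msk[:,379:]=0;msk[:,:320]=0;msk[:195]=0;msk[230:]=0
v,u=np.nonzero(msk)
P=np.array([atz(m,e,x,y,.155) for x,y in zip(u,v)])[:,:2]
mu=P.mean(0);w,V=np.linalg.eigh(np.cov((P-mu).T)); a=np.arctan2(-V[1,1],-V[0,1]) if V[0,1]<0 else np.arctan2(V[1,1],V[0,1]); s=np.sqrt(w*12)
print("strip",mu,np.degrees(a),s,"centre",mu-.014*np.array([np.cos(a),np.sin(a)]))
```

```text
strip [0.66351878 0.18775515] -58.85500060562044 [0.01093965 0.0298531 ] centre [0.65627791 0.19973721]
```

carry_out([
  [-0.01, 0.03, 0.56, 0, 0, 0],
  [-0.01, 0.03, 0.56, 0, 0, 0],
  [-0.01, 0.03, 0.56, 0, 0, 0],
  [-0.01, 0.03, 0.56, 0, 0, 0],
  [-0.01, 0.02, 0.4, 0, 0, 0],
  [0, 0, 0.2, 0, 0, 0],
  [0, 0, 0, 0, 0, 0],
  [0, 0, 0, 0, 0, 0],
  [0, 0, 0, 0, 0, 0],
  [0, 0, 0, 0, 0, 0],
])

```text
clock: 5.25
position: [0.6697, 0.2102, 0.105]
eef_rot: [-2.544, -1.01, -0.93]
contact_force: [0.5, -0.1, 0.5]
grip_width: 0.0854
```

Run:
```python
from h import *
p0,R0=cur()
R1=toolR(42.6,40); p1=np.array([.656,.200,.122])+(.023)*R1[:,2]
plan(p0,R0,p1,R1,1)
p,d,m,e=shot("wrist","w3"); print(R0[:,2])
```

```text
clk 5.25 pos [0.6697 0.2102 0.105 ] q [0.093 0.259 1.567 0.572 0.815 0.616] F [ 0.5 -0.1  0.5] w 0.0854
maxabs 0.07
[[-0.07, -0.06, -0.03, -0.03, -0.01, 0.06]]
[ 0.47056207  0.43950487 -0.76511882]
```

View pics/w3.png

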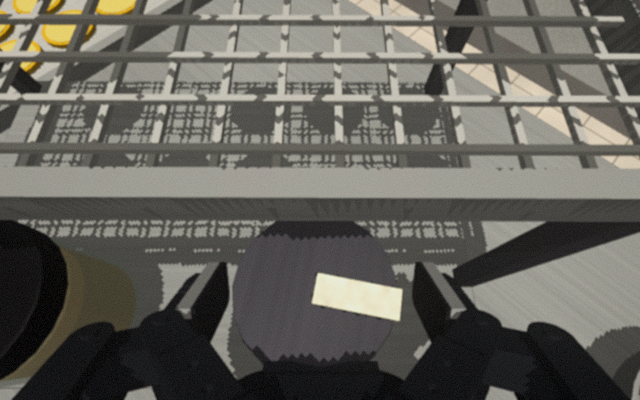

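The lid is centred between the pads at (317,290). Now I'll close the gripper.

carry_out([
  [0, -0.03, 0, 0, 0, 0],
  [0, 0, 0, 0, 0, 0],
  [0, 0, 0, 0, 0, 0],
  [0, 0, 0, 0, 0, 0],
  [0, 0, 0, 0, 0, 0],
  [0, 0, 0, 0, 0, 0],
  [0, 0, 0, 0, 0, 0],
  [0, 0, 0, 0, 0, 0],
  [0, 0, 0, 0, 0, 0],
  [0, 0, 0, 0, 0, 0],
], gripper=1)

```text
clock: 6.55
position: [0.6691, 0.2109, 0.1055]
eef_rot: [-2.544, -1.01, -0.93]
contact_force: [0.0, -0.6, 0.6]
grip_width: 0.0552
```

Run:
```python
from h import *
p0,R0=cur()
print((R0.T@[0,0,1]).round(3),"back",(R0.T@[-.736,-.677,0]).round(3))
```

```text
clk 6.55 pos [0.6691 0.2109 0.1055] q [0.094 0.257 1.569 0.572 0.814 0.617] F [ 0.  -0.6  0.6] w 0.0552
[ 0.644  0.003 -0.765] back [-0.765 -0.011 -0.644]
```

carry_out([
  [0.08, 0, -0.1, 0, 0, 0],
  [0.1, 0, -0.1, 0, 0, 0],
  [0, 0, 0, 0, 0, 0],
  [-0.3, 0, -0.3, 0, 0, 0],
  [-0.5, -0.01, -0.45, 0, 0, 0],
  [-0.61, -0.01, -0.52, 0, 0, 0],
  [-0.61, -0.01, -0.52, 0, 0, 0],
  [-0.5, -0.01, -0.45, 0, 0, 0],
  [-0.3, 0, -0.3, 0, 0, 0],
  [0, 0, 0, 0, 0, 0],
])

```text
clock: 7.8
position: [0.5788, 0.1293, 0.1152]
eef_rot: [-2.546, -1.01, -0.924]
contact_force: [-0.3, 0.2, -2.7]
grip_width: 0.055
```

Run:
```python
from h import *
p0,R0=cur()
p,d,m,e=shot("wrist","w4")
shot("side","s4")
```

```text
clk 7.80 pos [0.5788 0.1293 0.1152] q [-0.068 -0.019  1.846  0.639  0.906  0.449] F [-0.3  0.2 -2.7] w 0.055
```

View pics/w4.png

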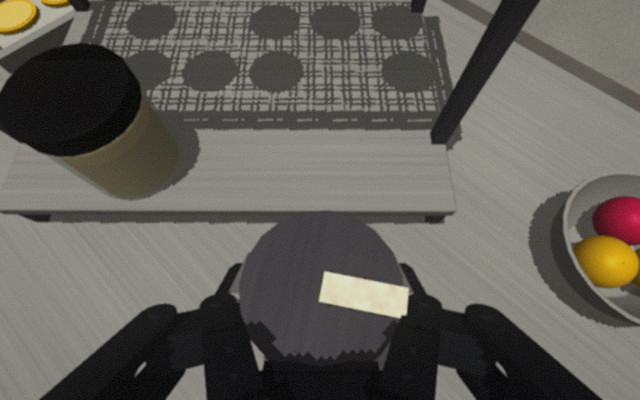

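View pics/s4.png

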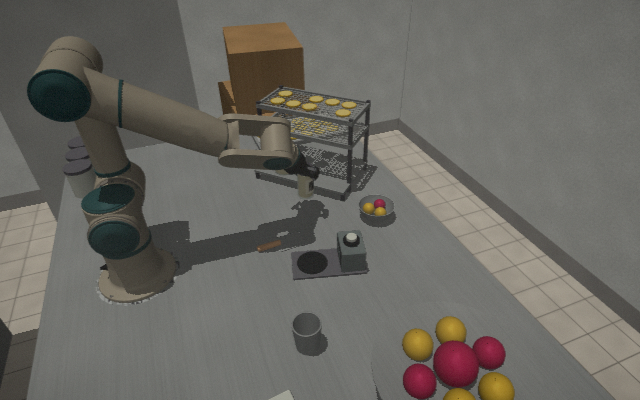

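```bash
cat >> h.py <<'E'
def strip(p,m,e,z,box):
    msk=(p.min(2)>150).astype(np.uint8); u0,u1,v0,v1=box; k=np.zeros_like(msk);k[v0:v1,u0:u1]=1
    n,l,st,ce=cv2.connectedComponentsWithStats(msk*k); i=1+st[1:,4].argmax(); v,u=np.nonzero(l==i)
    P=np.array([atz(m,e,x,y,z) for x,y in zip(u,v)])[:,:2]
    mu=P.mean(0);w,V=np.linalg.eigh(np.cov((P-mu).T)); a=V[:,1]
    return mu,a,np.sqrt(w*12),st[i]
E
python3 - <<'E'
from h import *
p0,R0=cur()
p,d,m,e=load("w4")
mu,a,s,st=strip(p,m,e,.1647,(310,412,255,330)); 
if a[0]<0:a=-a
c=mu-.014*a; print(s,st,"c",c,"yaw",np.degrees(np.arctan2(a[1],a[0])))
C=cloud(m,e,d); print("lid z",[C[v,u,2].round(4) for v,u in [(240,320),(280,280),(320,300),(250,370)]])
# jar axis in tool frame
z=np.array([0,0,1.]); h=np.degrees(np.arctan2(R0[1,2],R0[0,2])); print("heading",h, "tilt",np.degrees(np.arccos(-R0[2,2])))
top=np.r_[c,.1647]; print("tool frame lid centre",R0.T@(top-p0))
E
```

```text
clk 7.90 pos [0.5793 0.1299 0.1153] q [-0.067 -0.017  1.845  0.639  0.905  0.45 ] F [-0.3  0.3 -2.8] w 0.0551
[0.0099345  0.02875365] [ 319  272   90   46 2621] c [0.56692552 0.11756788] yaw -57.46831857245075
lid z [np.float64(0.1651), np.float64(0.166), np.float64(0.1664), np.float64(0.1644)]
heading 43.20078276319109 tilt 39.85298843456489
tool frame lid centre [ 0.01826551  0.00055423 -0.049121  ]
```

```bash
cat >> h.py <<'E'
L=np.array([.0183,.0006,-.0491])
def place(c,lidz,h,tilt=39.9):
    R1=toolR(h,tilt); return np.r_[c,lidz]-R1@L,R1
E
python3 - <<'E'
from h import *
p0,R0=cur()
p1,R1=place([.4833,-.1592],.187,85.0); print(p1)
plan(p0,R0,p1,R1,14)
E
```

```text
clk 7.90 pos [0.5793 0.1299 0.1153] q [-0.067 -0.017  1.845  0.639  0.905  0.45 ] F [-0.3  0.3 -2.8] w 0.0551
[ 0.48422368 -0.14175808  0.13759366]
maxabs 0.49
[[-0.43, 0.32, -0.43, 0.19, 0.0, -0.23], [-0.45, 0.28, -0.44, 0.19, 0.0, -0.23], [-0.46, 0.25, -0.45, 0.19, 0.0, -0.23], [-0.47, 0.22, -0.46, 0.19, 0.0, -0.23], [-0.47, 0.18, -0.46, 0.19, 0.0, -0.23], [-0.48, 0.15, -0.47, 0.19, 0.0, -0.23], [-0.48, 0.11, -0.47, 0.19, 0.0, -0.23], [-0.49, 0.08, -0.48, 0.19, 0.0, -0.23], [-0.49, 0.04, -0.48, 0.19, 0.0, -0.23], [-0.49, 0.01, -0.48, 0.19, 0.0, -0.23], [-0.49, -0.03, -0.48, 0.19, 0.0, -0.23], [-0.49, -0.06, -0.48, 0.19, 0.0, -0.23], [-0.49, -0.1, -0.48, 0.19, 0.0, -0.23], [-0.48, -0.13, -0.47, 0.19, 0.0, -0.23]]
```

carry_out([
  [-0.43, 0.32, -0.43, 0.19, 0, -0.23],
  [-0.45, 0.28, -0.44, 0.19, 0, -0.23],
  [-0.46, 0.25, -0.45, 0.19, 0, -0.23],
  [-0.47, 0.22, -0.46, 0.19, 0, -0.23],
  [-0.47, 0.18, -0.46, 0.19, 0, -0.23],
  [-0.48, 0.15, -0.47, 0.19, 0, -0.23],
  [-0.48, 0.11, -0.47, 0.19, 0, -0.23],
  [-0.49, 0.08, -0.48, 0.19, 0, -0.23],
  [-0.49, 0.04, -0.48, 0.19, 0, -0.23],
  [-0.49, 0.01, -0.48, 0.19, 0, -0.23],
])

```text
clock: 9.15
position: [0.5163, -0.0669, 0.1321]
eef_rot: [-2.088, -1.594, -0.762]
contact_force: [-0.0, 0.1, -3.3]
grip_width: 0.055
```

Run:
```python
from h import *
p0,R0=cur()
p1,R1=place([.4833,-.1592],.187,85.0); print(p1)
plan(p0,R0,p1,R1,8)
```

```text
clk 9.15 pos [ 0.5163 -0.0669  0.1321] q [-0.543  0.169  1.61   0.665  1.574 -0.348] F [-0.   0.1 -3.3] w 0.055
[ 0.48422368 -0.14175808  0.13759366]
maxabs 0.24
[[-0.24, -0.05, -0.23, 0.09, 0.0, -0.1], [-0.24, -0.05, -0.23, 0.09, 0.0, -0.1], [-0.24, -0.06, -0.23, 0.09, 0.0, -0.1], [-0.24, -0.07, -0.23, 0.09, 0.0, -0.1], [-0.24, -0.08, -0.23, 0.09, 0.0, -0.1], [-0.24, -0.08, -0.23, 0.09, 0.0, -0.1], [-0.24, -0.09, -0.23, 0.09, 0.0, -0.1], [-0.23, -0.1, -0.23, 0.09, 0.0, -0.1]]
```

carry_out([
  [-0.24, -0.05, -0.23, 0.09, 0, -0.1],
  [-0.24, -0.05, -0.23, 0.09, 0, -0.1],
  [-0.24, -0.06, -0.23, 0.09, 0, -0.1],
  [-0.24, -0.07, -0.23, 0.09, 0, -0.1],
  [-0.24, -0.08, -0.23, 0.09, 0, -0.1],
  [-0.24, -0.08, -0.23, 0.09, 0, -0.1],
  [-0.22, -0.09, -0.22, 0.09, 0, -0.1],
  [-0.1, -0.04, -0.1, 0.04, 0, -0.05],
  [0, 0, 0, 0, 0, 0],
  [0, 0, 0, 0, 0, 0],
])

```text
clock: 10.4
position: [0.4867, -0.1398, 0.1377]
eef_rot: [-1.907, -1.754, -0.689]
contact_force: [-0.8, 0.7, -2.6]
grip_width: 0.0549
```

Run:
```python
from h import *
p0,R0=cur()
p1,R1=place([.4833,-.1592],.187,85.0); print(p1)
plan(p0,R0,p1,R1,4)
for n in("wrist","side","top"): shot(n,n+"5")
p,d,m,e=load("top5"); a=cv2.resize(p[150:290,280:440],None,fx=5,fy=4.2,interpolation=cv2.INTER_CUBIC)
a=cv2.resize(p[150:290,280:440],None,fx=4,fy=4,interpolation=cv2.INTER_CUBIC); cv2.imwrite("pics/t5z.png",cv2.convertScaleAbs(a,alpha=1.6))
p,d,m,e=load("side5"); a=cv2.resize(p[170:310,250:410],None,fx=4,fy=4,interpolation=cv2.INTER_CUBIC); cv2.imwrite("pics/s5z.png",cv2.convertScaleAbs(a,alpha=1.6))
```

```text
clk 10.40 pos [ 0.4867 -0.1398  0.1377] q [-0.659  0.279  1.469  0.58   1.775 -0.567] F [-0.8  0.7 -2.6] w 0.0549
[ 0.48422368 -0.14175808  0.13759366]
maxabs 0.02
[[-0.01, -0.02, -0.01, 0.0, 0.01, 0.01], [-0.01, -0.02, -0.01, 0.0, 0.01, 0.01], [-0.01, -0.02, -0.01, 0.0, 0.01, 0.01], [-0.01, -0.02, -0.01, 0.0, 0.01, 0.01]]
```

View pics/wrist5.png

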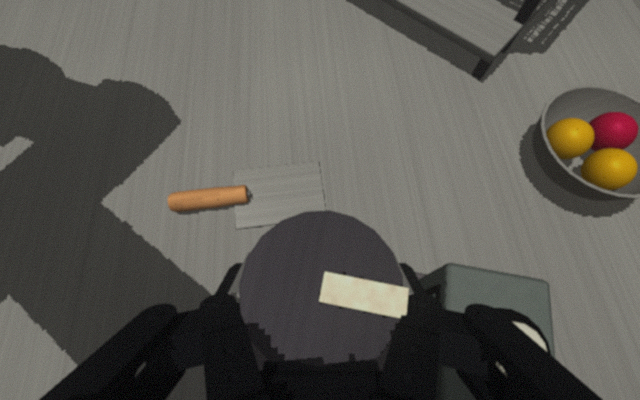

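View pics/t5z.png

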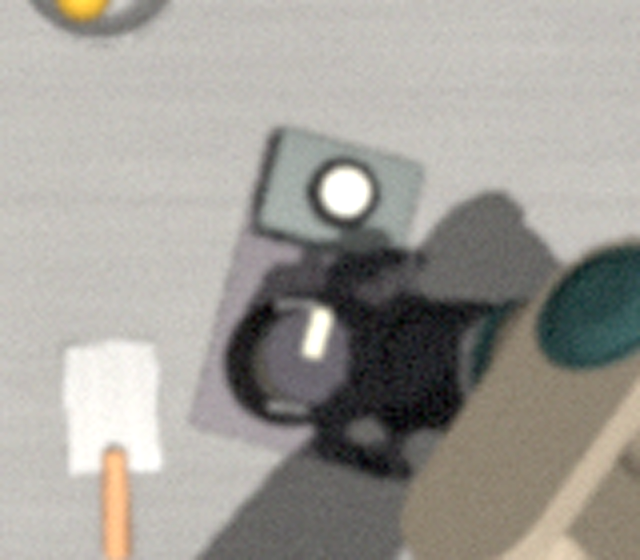

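View pics/s5z.png

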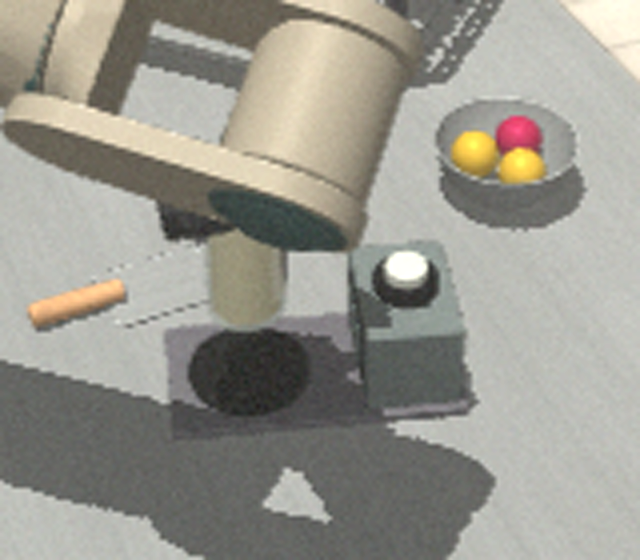

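Run:
```python
from h import *
p0,R0=cur()
p,d,m,e=load("wrist5")
a=cv2.resize(p[250:320,400:570],None,fx=4.5,fy=4.5,interpolation=cv2.INTER_CUBIC);cv2.imwrite("pics/w5z.png",cv2.convertScaleAbs(a,alpha=1.8))
g=cv2.cvtColor(p,cv2.COLOR_BGR2GRAY)
A=atz(m,e,455,265,.08);B=atz(m,e,543,278.5,.08);print("edge",A,B,np.degrees(np.arctan2(*(B-A)[1::-1])))
mu,ax,s,st=strip(p,m,e,.187,(310,412,255,330)); ax=ax*np.sign(ax[0]); print("strip",s,"c",mu-.014*ax,np.degrees(np.arctan2(ax[1],ax[0])))
print("expected lid c",p0+R0@L)
C=cloud(m,e,d)
print("lid z",[C[v,u,2].round(4) for v,u in [(240,320),(280,280),(320,300),(250,370)]])
# top view: block-edge lines
p,d,m,e=load("top0")
def T(x,y,z): return atz(m,e,310+(x+.5)/5.5-.5,170+(y+.5)/5.5-.5,z)
for nm,a,b,z in [("blkL",(190,200),(213,72),.08),("blkback",(222,65),(418,118),.08),("baseR",(302,530),(370,260),.008),("baseF",(97,470),(302,530),.008),("baseL",(97,470),(165,225),.008)]:
    A=T(*a,z);B=T(*b,z);print(nm,A.round(4),B.round(4),np.degrees(np.arctan2(*(B-A)[1::-1])))
```

```text
clk 10.55 pos [ 0.4867 -0.1398  0.1377] q [-0.658  0.279  1.469  0.58   1.775 -0.567] F [-0.7  0.8 -2.9] w 0.0549
edge [ 0.58007572 -0.13532693  0.08      ] [ 0.63726073 -0.14929399  0.08      ] -13.72539566505445
strip [0.00966943 0.02844964] c [ 0.48602765 -0.15606439] -15.75683195371024
expected lid c [ 0.48565812 -0.15692128  0.18721289]
lid z [np.float64(0.188), np.float64(0.189), np.float64(0.1891), np.float64(0.1866)]
blkL [ 0.573  -0.1337  0.08  ] [ 0.6357 -0.1452  0.08  ] -10.384354077953859
blkback [ 0.6391 -0.1496  0.08  ] [ 0.6136 -0.2452  0.08  ] -104.97891049867859
baseR [ 0.4119 -0.1955  0.008 ] [ 0.5491 -0.2318  0.008 ] -14.818694536353833
baseF [ 0.442  -0.0915  0.008 ] [ 0.4119 -0.1955  0.008 ] -106.12573492390025
baseL [ 0.442  -0.0915  0.008 ] [ 0.5668 -0.1264  0.008 ] -15.632738810961275
```

View pics/w5z.png

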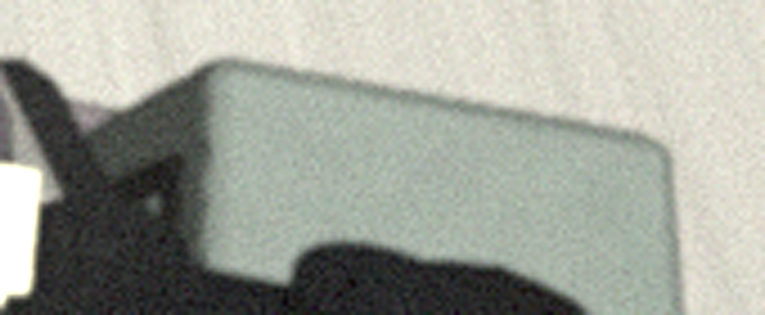

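Run:
```python
from h import *
for n,zt in(("w3",.155),("w4",.165),("wrist5",.188)):
    p,d,m,e=load(n); C=cloud(m,e,d)
    msk=np.zeros(d.shape,bool); 
    v,u=np.mgrid[:400,:640]; msk=((u-318)/65.)**2+((v-290)/55.)**2<1
    P=C[msk]; P=P[abs(P[:,2]-zt)<.008]
    q,_,_,_=np.linalg.lstsq(np.c_[P[:,:2]-P[:,:2].mean(0),np.ones(len(P))],P[:,2],rcond=None)
    print(n,len(P),np.degrees(np.arctan(q[:2])),q[2])
p0,R0=cur()
for z in (.133,.1255):
  p1,R1=place([.4836,-.1592],z,85.2); print(p1); plan(p0,R0,p1,R1,8);
```

```text
w3 11159 [ 0.26246552 -0.62562899] 0.1558577316512419
w4 11174 [-0.40506358 -0.51139832] 0.16596066896149028
wrist5 11162 [ 0.10337151 -0.81765725] 0.18845256182856193
clk 10.55 pos [ 0.4867 -0.1398  0.1377] q [-0.658  0.279  1.469  0.58   1.775 -0.567] F [-0.7  0.8 -2.9] w 0.0549
[ 0.48446279 -0.14175496  0.08359366]
maxabs 0.17
[[-0.15, -0.01, 0.17, 0.0, 0.0, 0.0], [-0.15, -0.01, 0.17, 0.0, 0.0, 0.0], [-0.15, -0.01, 0.17, 0.0, 0.0, 0.0], [-0.15, -0.01, 0.17, 0.0, 0.0, 0.0], [-0.15, -0.01, 0.17, 0.0, 0.0, 0.0], [-0.15, -0.01, 0.17, 0.0, 0.0, 0.0], [-0.15, -0.01, 0.17, 0.0, 0.0, 0.0], [-0.15, -0.01, 0.17, 0.0, 0.0, 0.0]]
[ 0.48446279 -0.14175496  0.07609366]
maxabs 0.19
[[-0.17, -0.01, 0.19, 0.0, 0.0, 0.0], [-0.17, -0.01, 0.19, 0.0, 0.0, 0.0], [-0.17, -0.01, 0.19, 0.0, 0.0, 0.0], [-0.17, -0.01, 0.19, 0.0, 0.0, 0.0], [-0.17, -0.01, 0.19, 0.0, 0.0, 0.0], [-0.17, -0.01, 0.19, 0.0, 0.0, 0.0], [-0.17, -0.01, 0.19, 0.0, 0.0, 0.0], [-0.17, -0.01, 0.19, 0.0, 0.0, 0.0]]
```

carry_out([
  [-0.15, -0.01, 0.17, 0, 0, 0],
  [-0.15, -0.01, 0.17, 0, 0, 0],
  [-0.15, -0.01, 0.17, 0, 0, 0],
  [-0.15, -0.01, 0.17, 0, 0, 0],
  [-0.15, -0.01, 0.17, 0, 0, 0],
  [-0.15, -0.01, 0.17, 0, 0, 0],
  [-0.15, -0.01, 0.17, 0, 0, 0],
  [-0.1, 0, 0.1, 0, 0, 0],
  [-0.05, 0, 0.05, 0, 0, 0],
  [0, 0, 0, 0, 0, 0],
])

```text
clock: 11.8
position: [0.4842, -0.1414, 0.0794]
eef_rot: [-1.906, -1.754, -0.689]
contact_force: [0.6, 1.0, -3.1]
grip_width: 0.0548
```

Run:
```python
from h import *
p0,R0=cur()
p1,R1=place([.4836,-.1592],.127,85.2); print(p1); plan(p0,R0,p1,R1,8); print("lid c",p0+R0@L)
```

```text
clk 11.80 pos [ 0.4842 -0.1414  0.0794] q [-0.663  0.348  1.51   0.568  1.686 -0.632] F [ 0.6  1.  -3.1] w 0.0548
[ 0.48446279 -0.14175496  0.07759366]
maxabs 0.01
[[-0.01, 0.0, 0.0, 0.0, 0.0, 0.0], [-0.01, 0.0, 0.0, 0.0, 0.0, 0.0], [-0.01, 0.0, 0.0, 0.0, 0.0, 0.0], [-0.01, 0.0, 0.0, 0.0, 0.0, 0.0], [-0.01, 0.0, 0.0, 0.0, 0.0, 0.0], [-0.01, 0.0, 0.0, 0.0, 0.0, 0.0], [-0.01, 0.0, 0.0, 0.0, 0.0, 0.0], [-0.01, 0.0, 0.0, 0.0, 0.0, 0.0]]
lid c [ 0.4832109  -0.15855405  0.12884429]
```

Two millimetres above the stand. I'll creep down and watch the force.

carry_out([
  [-0.02, 0, 0.02, 0, 0, 0],
  [-0.02, 0, 0.02, 0, 0, 0],
  [0, 0, 0, 0, 0, 0],
  [0, 0, 0, 0, 0, 0],
  [0, 0, 0, 0, 0, 0],
  [0, 0, 0, 0, 0, 0],
  [0, 0, 0, 0, 0, 0],
  [0, 0, 0, 0, 0, 0],
  [0, 0, 0, 0, 0, 0],
  [0, 0, 0, 0, 0, 0],
])

```text
clock: 13.05
position: [0.4845, -0.1417, 0.0782]
eef_rot: [-1.907, -1.755, -0.689]
contact_force: [-0.1, 0.6, -2.4]
grip_width: 0.0548
```

Run:
```python
from h import *
p0,R0=cur(); p,d,m,e=shot("side","side6")
a=cv2.resize(p[190:290,270:390],None,fx=6,fy=6,interpolation=cv2.INTER_CUBIC); cv2.imwrite("pics/s6z.png",cv2.convertScaleAbs(a,alpha=1.6))
```

```text
clk 13.05 pos [ 0.4845 -0.1417  0.0782] q [-0.663  0.35   1.51   0.568  1.683 -0.633] F [-0.1  0.6 -2.4] w 0.0548
```

View pics/s6z.png

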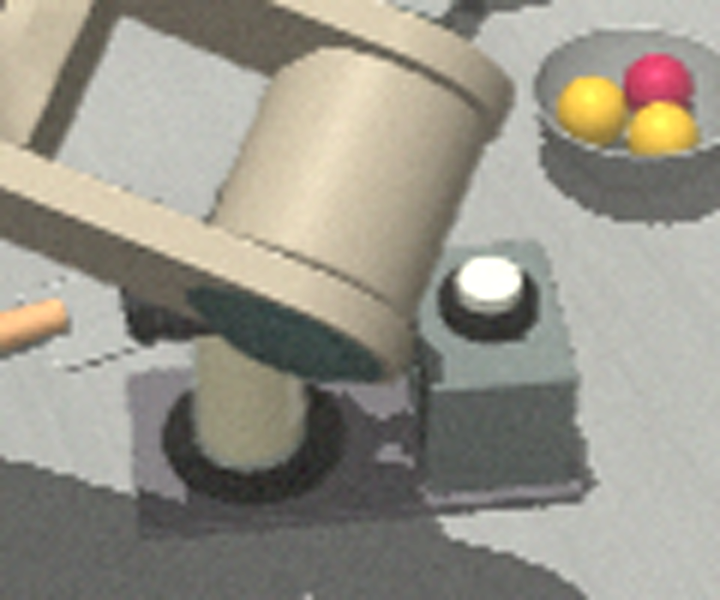

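carry_out([
  [-0.02, 0, 0.02, 0, 0, 0],
  [-0.02, 0, 0.02, 0, 0, 0],
  [0, 0, 0, 0, 0, 0],
  [0, 0, 0, 0, 0, 0],
  [0, 0, 0, 0, 0, 0],
  [0, 0, 0, 0, 0, 0],
  [0, 0, 0, 0, 0, 0],
  [0, 0, 0, 0, 0, 0],
  [0, 0, 0, 0, 0, 0],
  [0, 0, 0, 0, 0, 0],
])

```text
clock: 14.35
position: [0.4846, -0.142, 0.0774]
eef_rot: [-1.906, -1.756, -0.69]
contact_force: [-1.4, 0.1, 0.2]
grip_width: 0.055
```

The force rose from -2.7 N to 0, so the jar's weight now rests on the stand. Releasing.

carry_out([
  [0, 0, 0, 0, 0, 0],
  [0, 0, 0, 0, 0, 0],
  [0, 0, 0, 0, 0, 0],
  [0, 0, 0, 0, 0, 0],
  [0, 0, 0, 0, 0, 0],
  [0, 0, 0, 0, 0, 0],
  [0, 0, 0, 0, 0, 0],
  [0, 0, 0, 0, 0, 0],
  [0, 0, 0, 0, 0, 0],
  [0, 0, 0, 0, 0, 0],
], gripper=0)

```text
clock: 15.6
position: [0.4851, -0.142, 0.0776]
eef_rot: [-1.907, -1.756, -0.692]
contact_force: [-1.1, -0.3, 0.4]
grip_width: 0.0856
```

Run:
```python
from h import *
p0,R0=cur()
p,d,m,e=shot("wrist","w7")
mu,ax,s,st=strip(p,m,e,.127,(310,415,255,330)); ax=ax*np.sign(ax[0]); print("strip",s,st,"c",mu-.014*ax,np.degrees(np.arctan2(ax[1],ax[0])))
```

```text
clk 15.60 pos [ 0.4851 -0.142   0.0776] q [-0.664  0.352  1.51   0.569  1.681 -0.635] F [-1.1 -0.3  0.4] w 0.0856
strip [0.00972262 0.02854482] [ 316  277   89   46 2572] c [ 0.48315144 -0.15979051] -15.854189392294241
```

View pics/w7.png

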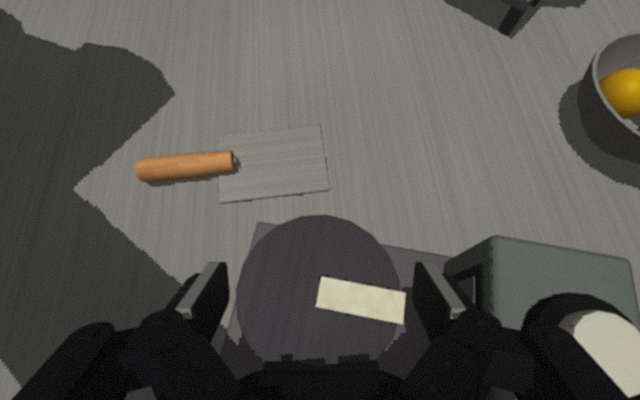

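carry_out([
  [0, 0, -0.2, 0, 0, 0],
  [0, 0, -0.4, 0, 0, 0],
  [0, 0, -0.6, 0, 0, 0],
  [0, 0, -0.7, 0, 0, 0],
  [0, 0, -0.7, 0, 0, 0],
  [0, 0, -0.7, 0, 0, 0],
  [0, 0, -0.7, 0, 0, 0],
  [0, 0, -0.6, 0, 0, 0],
  [0, 0, -0.3, 0, 0, 0],
  [0, 0, 0, 0, 0, 0],
])

```text
clock: 16.9
position: [0.4756, -0.2445, 0.2026]
eef_rot: [-1.914, -1.761, -0.693]
contact_force: [0.4, -0.4, -0.1]
grip_width: 0.0855
```

Run:
```python
from h import *
p0,R0=cur()
for n in("wrist","side","top"): shot(n,n+"8")
p,d,m,e=load("top8"); a=cv2.resize(p[160:280,290:410],None,fx=5,fy=5,interpolation=cv2.INTER_CUBIC); cv2.imwrite("pics/t8z.png",cv2.convertScaleAbs(a,alpha=1.6))
```

```text
clk 16.90 pos [ 0.4756 -0.2445  0.2026] q [-0.803  0.368  1.223  0.553  1.975 -0.609] F [ 0.4 -0.4 -0.1] w 0.0855
```

View pics/wrist8.png

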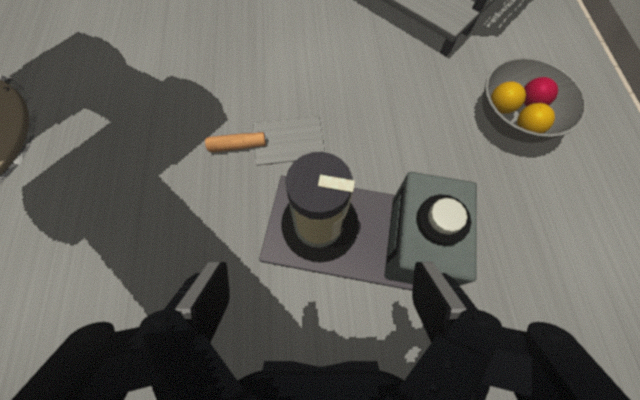

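View pics/t8z.png

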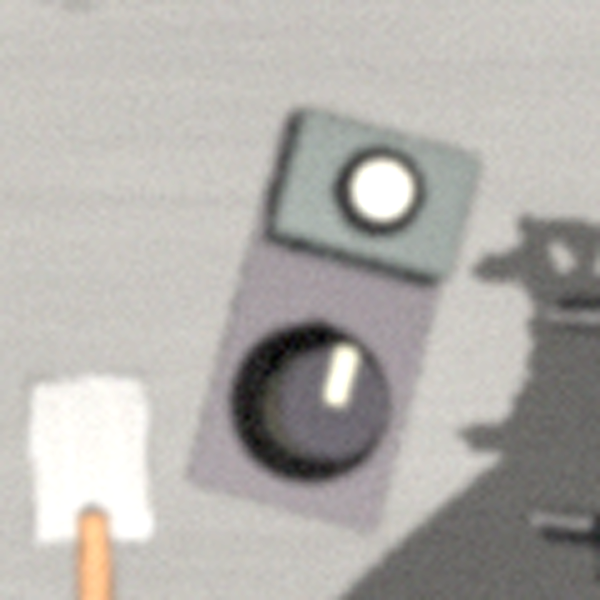

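View pics/side8.png

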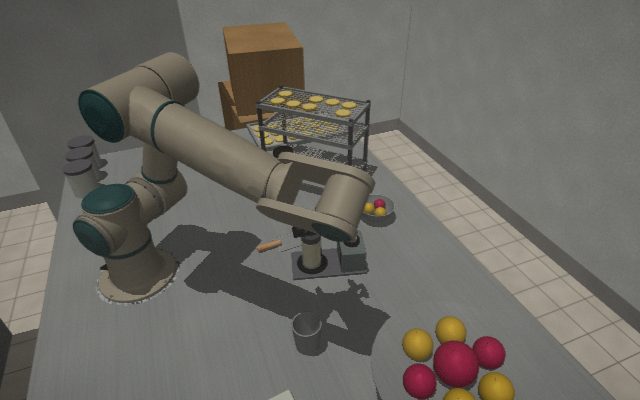

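The jar stands alone with its strip facing the block; in the wrist view the lid is at (320,183) and the key at (448,215). I'll check the placement with a model overlay.

Run:
```python
from h import *
p,d,m,e=load("wrist8")
mu,ax,s,st=strip(p,m,e,.127,(310,360,165,200)); ax=ax*np.sign(ax[0]); c=mu-.014*ax; ya=np.degrees(np.arctan2(ax[1],ax[0])); print("strip",s,"c",c,ya)
# base plate: fit outline with least squares on edge points
E=dict(back=[(295,180),(385,192)],left=[(264,250),(278,190)],front=[(270,263),(380,281)],)
for k,(a,b) in E.items():
    A=atz(m,e,*a,.008);B=atz(m,e,*b,.008); print(k,A[:2].round(4),B[:2].round(4),np.degrees(np.arctan2(*(B-A)[1::-1])))
S=(.4836,-.1592); yaw=-15.4; y=np.radians(yaw); X=np.array([np.cos(y),np.sin(y)]);Y=np.array([-X[1],X[0]])
img=p.copy(); img=cv2.resize(img[140:300,250:490],None,fx=3.3,fy=3.3,interpolation=cv2.INTER_CUBIC); img=cv2.convertScaleAbs(img,alpha=1.6)
def poly(P,z,col,closed=True):
    P=np.array(P); W=np.c_[np.array(S)+P[:,:1]*X+P[:,1:]*Y,np.full(len(P),z)]
    q=((proj(m,e,W)-[250,140]+.5)*3.3-.5).round().astype(int); cv2.polylines(img,[q],closed,col,1)
t=np.linspace(0,2*np.pi,120); ci=lambda r,x,yy:np.c_[x+r*np.cos(t),yy+r*np.sin(t)]
poly([(-.06,-.055),(.155,-.055),(.155,.055),(-.06,.055)],.008,(0,0,255))
poly([(.08,-.05),(.15,-.05),(.15,.05),(.08,.05)],.08,(0,255,0))
poly(ci(.045,0,0),.012,(255,0,255)); poly(ci(.016,.115,0),.095,(255,0,0))
dd=c-np.array(S); poly(ci(.028,dd@X,dd@Y),.127,(0,255,255)); poly(ci(.028,dd@X,dd@Y),.012,(0,255,255))
print("offset jar in scanner frame",dd@X,dd@Y)
cv2.imwrite("pics/w8o.png",img)
C=cloud(m,e,d); print("key depth pts",[C[v,u].round(4) for v,u in[(213,448),(218,445),(215,452)]], "block",C[250,460].round(4))
```

```text
strip [0.00969635 0.02873164] c [ 0.48331044 -0.15937764] -15.463290888691091
back [ 0.4589 -0.0989] [ 0.5677 -0.1242] -13.051540698512046
left [ 0.4188 -0.1842] [ 0.4374 -0.1108] 75.78471643965837
front [ 0.4251 -0.1996] [ 0.5449 -0.2296] -14.080054476040704
offset jar in scanner frame -0.00023198657039711832 -0.0002481578131310425
key depth pts [array([ 0.594 , -0.1886,  0.1024]), array([ 0.5902, -0.193 ,  0.1027]), array([ 0.597 , -0.1908,  0.1026])] block [ 0.6064 -0.2177  0.0814]
```

View pics/w8o.png

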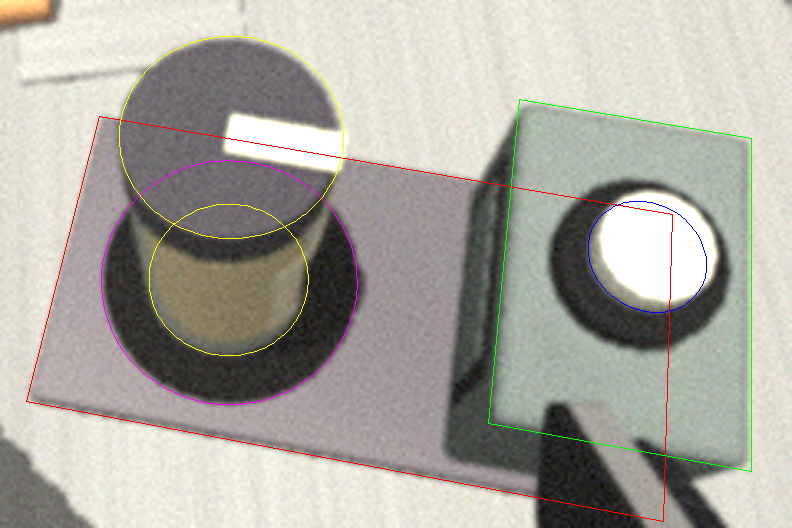

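Run:
```python
from h import *
p0,R0=cur()
plan(p0,R0,np.array([.5945,-.1897,.165]),toolR(85,0),8)
```

```text
clk 17.05 pos [ 0.4755 -0.2435  0.2015] q [-0.802  0.368  1.225  0.553  1.975 -0.609] F [-1.1 -0.2  0.2] w 0.0853
maxabs 0.49
[[0.11, 0.47, 0.29, 0.01, -0.49, 0.0], [0.13, 0.47, 0.28, 0.01, -0.49, 0.0], [0.15, 0.47, 0.27, 0.01, -0.49, 0.0], [0.18, 0.47, 0.25, 0.01, -0.49, 0.0], [0.2, 0.47, 0.23, 0.01, -0.49, 0.0], [0.22, 0.47, 0.22, 0.01, -0.49, 0.0], [0.24, 0.47, 0.2, 0.01, -0.49, 0.0], [0.25, 0.47, 0.17, 0.01, -0.49, 0.0]]
```

carry_out([
  [0.11, 0.47, 0.25, 0, -0.49, 0],
  [0.13, 0.47, 0.25, 0, -0.49, 0],
  [0.15, 0.47, 0.25, 0, -0.49, 0],
  [0.18, 0.47, 0.25, 0, -0.49, 0],
  [0.2, 0.47, 0.23, 0, -0.49, 0],
  [0.22, 0.47, 0.22, 0, -0.49, 0],
  [0.24, 0.47, 0.2, 0, -0.49, 0],
  [0.22, 0.42, 0.15, 0, -0.4, 0],
  [0, 0, 0, 0, 0, 0],
  [0, 0, 0, 0, 0, 0],
], gripper=1)

```text
clock: 18.3
position: [0.5927, -0.1854, 0.1594]
eef_rot: [-2.307, -2.127, -0.004]
contact_force: [0.0, -1.2, 0.1]
grip_width: -0.0002
```

Run:
```python
from h import *
p0,R0=cur()
plan(p0,R0,np.array([.5945,-.1897,.115]),toolR(85,0),6)
shot("wrist","w9");shot("side","s9")
```

```text
clk 18.30 pos [ 0.5927 -0.1854  0.1594] q [-0.364  0.355  1.198  0.004  1.591 -0.283] F [ 0.  -1.2  0.1] w -0.0002
maxabs 0.25
[[-0.02, 0.01, 0.25, -0.0, -0.0, 0.01], [-0.02, 0.01, 0.25, -0.0, -0.0, 0.01], [-0.02, 0.01, 0.25, -0.0, -0.0, 0.01], [-0.02, 0.01, 0.25, -0.0, -0.0, 0.01], [-0.02, 0.01, 0.25, -0.0, -0.0, 0.01], [-0.02, 0.01, 0.25, -0.0, -0.0, 0.01]]
```

View pics/w9.png

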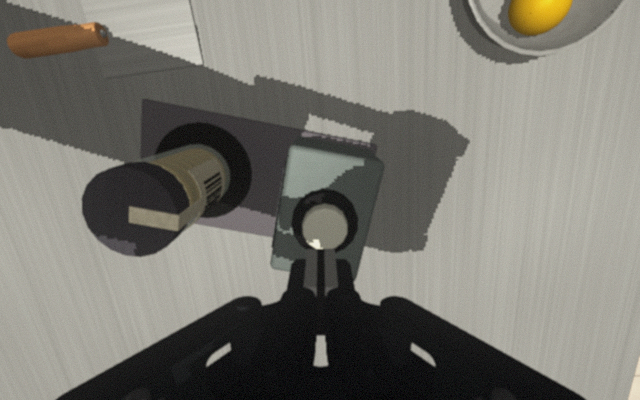

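carry_out([
  [-0.02, 0.01, 0.25, 0, 0, 0],
  [-0.02, 0.01, 0.25, 0, 0, 0],
  [-0.02, 0.01, 0.25, 0, 0, 0],
  [-0.02, 0.01, 0.25, 0, 0, 0],
  [-0.02, 0.01, 0.25, 0, 0, 0],
  [-0.02, 0.01, 0.2, 0, 0, 0],
  [0, 0, 0.05, 0, 0, 0],
  [0, 0, 0, 0, 0, 0],
  [0, 0, 0, 0, 0, 0],
  [0, 0, 0, 0, 0, 0],
])

```text
clock: 19.65
position: [0.5934, -0.1913, 0.1113]
eef_rot: [-2.31, -2.122, -0.004]
contact_force: [0.5, 0.7, 0.4]
grip_width: -0.0002
```

Run:
```python
from h import *
p0,R0=cur()
plan(p0,R0,np.array([.5945,-.1897,.094]),toolR(85,0),10)
p,d,m,e=shot("wrist","w10"); mu,ax,s,st=strip(p,m,e,.127,(0,1,0,1)) if 0 else (0,0,0,0)
```

```text
clk 19.65 pos [ 0.5934 -0.1913  0.1113] q [-0.373  0.394  1.247  0.005  1.504 -0.289] F [0.5 0.7 0.4] w -0.0002
maxabs 0.06
[[0.01, 0.0, 0.06, -0.0, -0.0, 0.0], [0.01, 0.0, 0.06, -0.0, -0.0, 0.0], [0.01, 0.0, 0.06, -0.0, -0.0, 0.0], [0.01, 0.0, 0.06, -0.0, -0.0, 0.0], [0.01, 0.0, 0.06, -0.0, -0.0, 0.0], [0.01, 0.0, 0.06, -0.0, -0.0, 0.0], [0.01, 0.0, 0.06, -0.0, -0.0, 0.0], [0.01, 0.0, 0.06, -0.0, -0.0, 0.0], [0.01, 0.0, 0.06, -0.0, -0.0, 0.0], [0.01, 0.0, 0.06, -0.0, -0.0, 0.0]]
```

View pics/w10.png

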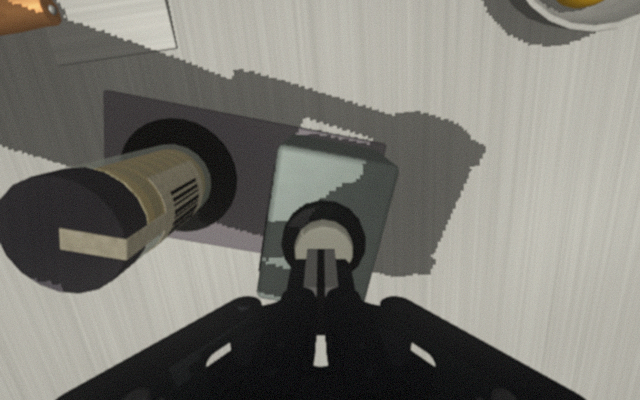

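The fingertips are over the key, and the jar is clear at left. Pressing now.

carry_out([
  [0.02, 0.01, 0.1, 0, 0, 0],
  [0.02, 0, 0.1, 0, 0, 0],
  [0, 0, 0.1, 0, 0, 0],
  [0, 0, 0.06, 0, 0, 0],
  [0, 0, 0.06, 0, 0, 0],
  [0, 0, 0.06, 0, 0, 0],
  [0, 0, 0.06, 0, 0, 0],
  [0, 0, 0.06, 0, 0, 0],
  [0, 0, 0.06, 0, 0, 0],
  [0, 0, 0.06, 0, 0, 0],
])

```text
clock: 20.95
position: [0.5942, -0.1901, 0.0959]
eef_rot: [-2.312, -2.125, -0.006]
contact_force: [-6.2, 1.9, 12.3]
grip_width: -0.0004
```

carry_out([
  [0, 0, 0.06, 0, 0, 0],
  [0, 0, 0.06, 0, 0, 0],
  [0, 0, 0.06, 0, 0, 0],
  [0, 0, 0.06, 0, 0, 0],
  [0, 0, 0.06, 0, 0, 0],
  [0, 0, 0.06, 0, 0, 0],
  [0, 0, 0.06, 0, 0, 0],
  [0, 0, 0.06, 0, 0, 0],
  [0, 0, 0.06, 0, 0, 0],
  [0, 0, 0.06, 0, 0, 0],
])

```text
clock: 22.2
position: [0.5942, -0.1901, 0.096]
eef_rot: [2.31, 2.123, 0.009]
contact_force: [-6.9, 2.2, 12.1]
grip_width: 0.0002
```

Run:
```python
from h import *
cur(); p,d,m,e=shot("side","s11")
a=cv2.resize(p[210:290,290:390],None,fx=7,fy=7,interpolation=cv2.INTER_CUBIC); cv2.imwrite("pics/s11z.png",cv2.convertScaleAbs(a,alpha=1.6))
shot("wrist","w11")
```

```text
clk 22.20 pos [ 0.5942 -0.1901  0.096 ] q [-0.37   0.401  1.269  0.003  1.465 -0.287] F [-6.9  2.2 12.1] w 0.0002
```

View pics/s11z.png

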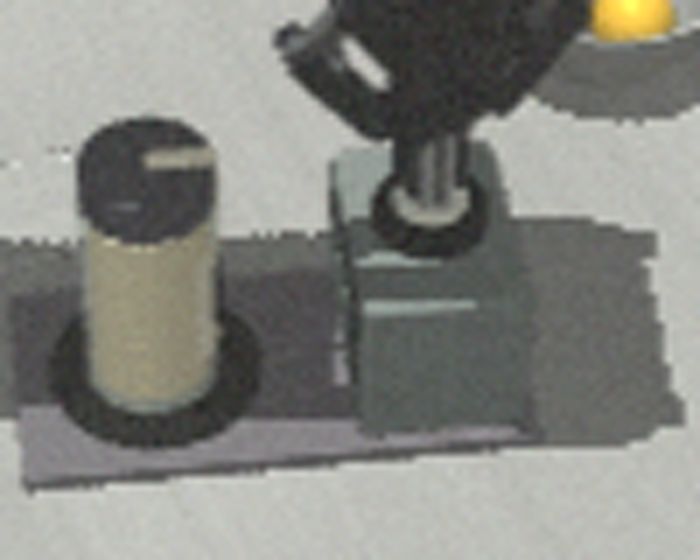

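View pics/w11.png

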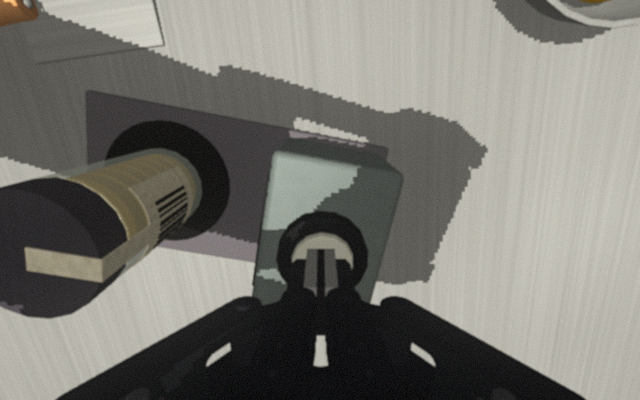

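TCP z stalls at 0.096 with 12 N, well over the 5 N spring, so this looks like the hard stop. I'll push a little firmer for certainty, then release.

carry_out([
  [0, 0, 0.09, 0, 0, 0],
  [0, 0, 0.09, 0, 0, 0],
  [0, 0, 0.09, 0, 0, 0],
  [0, 0, 0.09, 0, 0, 0],
  [0, 0, 0.09, 0, 0, 0],
  [0, 0, 0.09, 0, 0, 0],
  [0, 0, 0.09, 0, 0, 0],
  [0, 0, 0.09, 0, 0, 0],
  [0, 0, 0.09, 0, 0, 0],
  [0, 0, 0.09, 0, 0, 0],
])

```text
clock: 23.55
position: [0.5942, -0.1901, 0.0959]
eef_rot: [2.303, 2.119, 0.013]
contact_force: [-9.6, 3.6, 16.8]
grip_width: 0.0002
```

carry_out([
  [0, 0, -0.1, 0, 0, 0],
  [0, 0, -0.15, 0, 0, 0],
  [0, 0, -0.25, 0, 0, 0],
  [0, 0, -0.5, 0, 0, 0],
  [0, 0, -0.6, 0, 0, 0],
  [0, 0, -0.6, 0, 0, 0],
  [0, 0, -0.6, 0, 0, 0],
  [0, 0, -0.6, 0, 0, 0],
  [0, 0, -0.4, 0, 0, 0],
  [0, 0, 0, 0, 0, 0],
])

```text
clock: 24.8
position: [0.593, -0.1899, 0.2191]
eef_rot: [2.301, 2.117, 0.015]
contact_force: [0.2, -0.9, 0.4]
grip_width: -0.0001
```

Run:
```python
from h import *
cur()
for n in("wrist","side","top"): p,d,m,e=shot(n,n+"12")
a=cv2.resize(p[160:280,290:410],None,fx=5,fy=5,interpolation=cv2.INTER_CUBIC); cv2.imwrite("pics/t12z.png",cv2.convertScaleAbs(a,alpha=1.6))
```

```text
clk 24.80 pos [ 0.593  -0.1899  0.2191] q [-0.37   0.32   1.123  0.002  1.681 -0.286] F [ 0.2 -0.9  0.4] w -0.0001
```

View pics/wrist12.png

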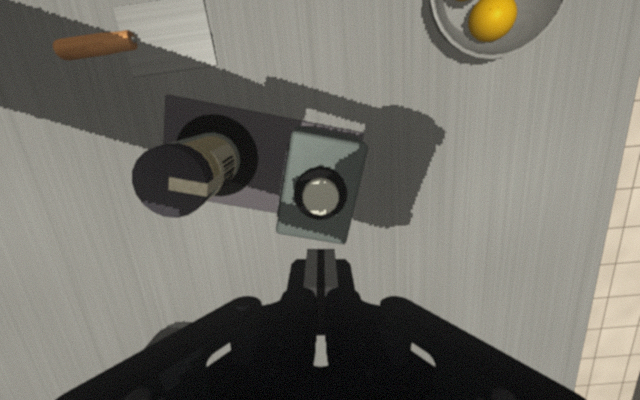

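View pics/side12.png

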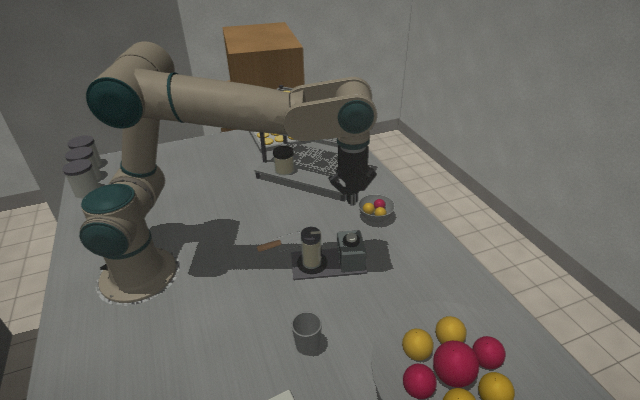

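Run:
```python
from h import *
p,d,m,e=load("wrist12"); C=cloud(m,e,d); print("key z",C[190:202,314:328,2].mean(),"block",C[225:232,295:310,2].mean())
q=(p[170:205,150:225]); msk=np.zeros(p.shape[:2],np.uint8)
b=((p[...,1].astype(int)>110)&(p[...,2]>110)).astype(np.uint8); k=np.zeros_like(b);k[172:200,162:210]=1
n,l,st,ce=cv2.connectedComponentsWithStats(b*k); i=1+st[1:,4].argmax(); v,u=np.nonzero(l==i)
P=np.array([atz(m,e,x,y,.127) for x,y in zip(u,v)])[:,:2]; mu=P.mean(0);w,V=np.linalg.eigh(np.cov((P-mu).T));a=V[:,1]*np.sign(V[0,1])
print(st[i],np.sqrt(12*w),"c",mu-.014*a,np.degrees(np.arctan2(a[1],a[0])))
from bench import job
print(job.job_done()); cur()
```

```text
key z 0.10441781418821237 block 0.0809587564960222
[169 178  38  18 414] [0.00876726 0.02802815] c [ 0.48227092 -0.16002579] -16.071245829401168
the job is handed in; nothing more can be done
None
the job is handed in; nothing more can be done
```

I took the tall jar from the rack's right-hand place with the gripper tilted 40° and stood it on the middle of the scanner's stand. I then pressed and released the white key and handed the job in at about 25 s. The arm was clear of everything, about 0.12 m above the key.

- **Jar position:** after release its centre measured 0.3 mm from the stand's centre, and the label read within 0.1° of the scanner's direction. After the key press it still stood upright: about 1.6 mm off by a coarser look, label at about -16.1° against the scanner's -15.4°. All of these are within the 2 mm camera calibration.
- **Set-down:** the force reading went from -2.7 N to about 0 as the stand took the weight, so the landing was gentle.
- **Key press:** the key stopped at 0.096 m (about 6 mm down) and did not move further between 12 and 17 N, so it was fully down. It read back at full height afterwards. A sideways force of 6 to 10 N showed at the fingertips during the press.
- **Other things:** I saw no change in the squat jar, bowl, spatula or cup in the pictures, but I did not measure their positions.
- **Disagreements:** individual edges gave the scanner's direction anywhere from -10° to -16°. I used about -15.5°, from the stand-to-key line and the base plate edges, and the model overlay fitted that well.

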